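Valve springs back onto the cylinder head, in order

TASK

Put the four valve springs from the wooden keeper strip back onto the cylinder head, one over each bare valve stem and standing upright on its seat, painted end up, in the same order as they stand on the strip. Count both rows from the engine's front: the spring nearest the strip's sawn point goes on the stem nearest the head's water outlet, and so on down the row.

Things in the scene. Friction and masses are not known exactly. Their poses are not given: they have to be found in the camera images.
- spring_red: loose steel valve spring, an upright open coil 34 mm in outside diameter, 25 mm inside, 48 mm tall, 90 g, stiff, so that it may be gripped across the coil; its top turns are painted red. Origin: centre of its underside, z up along the coil. At the start it stands in the red cap on the strip.
- spring_yellow: loose steel valve spring, an upright open coil 34 mm in outside diameter, 25 mm inside, 48 mm tall, 90 g, stiff, so that it may be gripped across the coil; its top turns are painted yellow. Origin: centre of its underside, z up along the coil. At the start it stands in the yellow cap on the strip.
- spring_blue: loose steel valve spring, an upright open coil 34 mm in outside diameter, 25 mm inside, 48 mm tall, 90 g, stiff, so that it may be gripped across the coil; its top turns are painted blue. Origin: centre of its underside, z up along the coil. At the start it stands in the blue cap on the strip.
- spring_white: loose steel valve spring, an upright open coil 34 mm in outside diameter, 25 mm inside, 48 mm tall, 90 g, stiff, so that it may be gripped across the coil; its top turns are painted white. Origin: centre of its underside, z up along the coil. At the start it stands in the white cap on the strip.
- cap_red: red plastic screw cap fixed on the strip as a shallow cup, 49 mm across, rim 8 mm high, floor 3 mm thick; it stays where it is and shows the place of the spring painted red. Origin: centre of its underside, on the strip's top.
- cap_yellow: yellow plastic screw cap fixed on the strip as a shallow cup, 49 mm across, rim 8 mm high, floor 3 mm thick; it stays where it is and shows the place of the spring painted yellow. Origin: centre of its underside, on the strip's top.
- cap_blue: blue plastic screw cap fixed on the strip as a shallow cup, 49 mm across, rim 8 mm high, floor 3 mm thick; it stays where it is and shows the place of the spring painted blue. Origin: centre of its underside, on the strip's top.
- cap_white: white plastic screw cap fixed on the strip as a shallow cup, 49 mm across, rim 8 mm high, floor 3 mm thick; it stays where it is and shows the place of the spring painted white. Origin: centre of its underside, on the strip's top.
- strip: fixed wooden strip, 62 mm wide, 16 thick, 234 long; one end is sawn to a point (the engine's front). Origin: underside, below the middle of the row of caps; x runs along it to the point, z up. The caps' places: x = +78 (first, by the point), +26, -26, -78 mm (last), y = 0; which cap is at which place changes.
- cylinder_head: fixed grey cylinder head on battens, 260x100 mm, deck 70 mm up; water outlet (round neck 33 wide, top z=94) at its front end. Origin: on the bench below the middle of the stem row; x along the row to the front, z up. Stems at x=+78 (first, by the outlet), +26, -26, -78 mm, y=0: 7 mm thick, tip z=111, in 13 mm guides (top z=86). Seats: 41 mm across, z=72, the height of a seated spring's underside.
Things that resemble listed ones, but are neither listed nor needed, are in the scene too. What is shaped like the spring_red but black or green is not meant.

How it is judged:
At the end, for the whole second after the job is handed in: Each spring is over the stem whose number from the water outlet equals its cap's number from the strip's point, within 9 mm of the stem's axis along and across the row, its underside within 4 mm of seat height, upright within 0.12 rad, painted end up, and at rest (((x of cap_red in the frame of strip between 0.058 and 0.098 m and x of spring_red in the frame of cylinder_head between 0.069 and 0.087 m) or (x of cap_red in the frame of strip between 0.006 and 0.046 m and x of spring_red in the frame of cylinder_head between 0.017 and 0.035 m) or (x of cap_red in the frame of strip between -0.046 and -0.006 m and x of spring_red in the frame of cylinder_head between -0.035 and -0.017 m) or (x of cap_red in the frame of strip between -0.098 and -0.058 m and x of spring_red in the frame of cylinder_head between -0.087 and -0.069 m)) and y of spring_red in the frame of cylinder_head between -0.009 and 0.009 m and z of spring_red in the frame of cylinder_head between 0.068 and 0.076 m and angle between each of spring_red, spring_yellow, spring_blue, spring_white's own z axis and vertical below 0.12 rad and linear speed of each of spring_red, spring_yellow, spring_blue, spring_white below 0.02 m/s and angular speed of each of spring_red, spring_yellow, spring_blue, spring_white below 0.2 rad/s and ((x of cap_yellow in the frame of strip between 0.058 and 0.098 m and x of spring_yellow in the frame of cylinder_head between 0.069 and 0.087 m) or (x of cap_yellow in the frame of strip between 0.006 and 0.046 m and x of spring_yellow in the frame of cylinder_head between 0.017 and 0.035 m) or (x of cap_yellow in the frame of strip between -0.046 and -0.006 m and x of spring_yellow in the frame of cylinder_head between -0.035 and -0.017 m) or (x of cap_yellow in the frame of strip between -0.098 and -0.058 m and x of spring_yellow in the frame of cylinder_head between -0.087 and -0.069 m)) and y of spring_yellow in the frame of cylinder_head between -0.009 and 0.009 m and z of spring_yellow in the frame of cylinder_head between 0.068 and 0.076 m and ((x of cap_blue in the frame of strip between 0.058 and 0.098 m and x of spring_blue in the frame of cylinder_head between 0.069 and 0.087 m) or (x of cap_blue in the frame of strip between 0.006 and 0.046 m and x of spring_blue in the frame of cylinder_head between 0.017 and 0.035 m) or (x of cap_blue in the frame of strip between -0.046 and -0.006 m and x of spring_blue in the frame of cylinder_head between -0.035 and -0.017 m) or (x of cap_blue in the frame of strip between -0.098 and -0.058 m and x of spring_blue in the frame of cylinder_head between -0.087 and -0.069 m)) and y of spring_blue in the frame of cylinder_head between -0.009 and 0.009 m and z of spring_blue in the frame of cylinder_head between 0.068 and 0.076 m and ((x of cap_white in the frame of strip between 0.058 and 0.098 m and x of spring_white in the frame of cylinder_head between 0.069 and 0.087 m) or (x of cap_white in the frame of strip between 0.006 and 0.046 m and x of spring_white in the frame of cylinder_head between 0.017 and 0.035 m) or (x of cap_white in the frame of strip between -0.046 and -0.006 m and x of spring_white in the frame of cylinder_head between -0.035 and -0.017 m) or (x of cap_white in the frame of strip between -0.098 and -0.058 m and x of spring_white in the frame of cylinder_head between -0.087 and -0.069 m)) and y of spring_white in the frame of cylinder_head between -0.009 and 0.009 m and z of spring_white in the frame of cylinder_head between 0.068 and 0.076 m); the robot touches nothing.
It also fails if it takes over 96 s, if anything falls off the work surface, if the arm or the gripper's body presses on something with over 40 N, if the wrist force passes 120 N, or if a joint passes its speed limit or range.

ROBOT

A 6-joint arm with a two-finger parallel gripper is mounted at the origin on a cart in front of the work surface, level with it; the furniture and walls round the work are solid. World frame = base frame: x ahead of the robot, y to its left, z up, the work surface at z = 0. Lengths are in m, angles in rad, forces in N, time in s.
With the tool pointing down it reaches from about 0.35 to 0.975 m from the base axis. Payload 4.9 kg.
Tool frame: the origin (TCP) lies at the very end of the fingers, on their centre line; the grasp point (between the pads) lies ctrl.grip_point_offset behind it (ctrl.grip_point_offset is the distance from the TCP to the grasp point, in m); z points along the fingers, y is the line along which they close (so a half turn about z gives the same grasp; the last joint's range is limited). The gripper opens to 85 mm and grips with 20 to 120 N. Pads are 22 mm wide; open, the fingers measure 114 mm over their backs; the gripper's body (76 mm by 85 mm) begins 54 mm behind the grasp point. The pads swing forward as they close: fully open they stand 13 mm farther back than shut.
Start: joints at [1.033, 0.053, 1.613, -0, 1.476, -0.119], TCP at [0.254, 0.571, 0.231] pointing down, gripper open.
Joint ranges: [-3.01, 3.01], [-1.01, 2.22], [0.06, 2.58], [-1.02, 4.17], [0.09, 2.62], [-3.14, 3.14]. Speed limits (rad/s): [2.57, 2.57, 3.14, 3.14, 3.14, 3.14].

INTERFACE

Orientations are given as a rotation vector (axis times angle).
In Python, from station import ctrl gives the robot as it stands. The module is installed in compiled form; this text tells all that it offers.
- The arm moves only by the tool drive_tool, never from a script. Its argument "steps" is a list of rows, each an object with "translation": the shift along the tool's x, y, z normalised to -1 to 1, where 1 is 4 cm, a list of three; "angular": the turn, a rotation vector about the tool's x, y, z normalised to -1 to 1, where 1 is 8 degrees, a list of three; "gripper": the opening, from 0 (shut) to 1 (fully open). In form: [{"translation": [dx, dy, dz], "angular": [wx, wy, wz], "gripper": gripper}, ...]. A call has 1 to 8 rows; each row shifts and turns the commanded pose from where the row before left it, along the tool's axes as they then stand; what a row does not reach is not made up. A row lasts 1/8 s, in which the tool goes at most 62.5 mm and 10.7 degrees, less where a joint would pass 70% of its speed; a pose out of reach is approached as far as the arm can. A call with a number of a shift or a turn outside -1 to 1 is refused whole. A call with a gripper value outside its range is refused whole. The fingers move at their own pace and stop on an object; "force" is the grip in N (left out, the last holds). Time passes only in rows, so rows that do not move let the fingers close. It gives the time, the measured TCP pose, the force, the opening and the grip force at its end, in the units of the state.
- ctrl.get_obs(): the state, without advancing time (a new reading comes with each control period).
- ctrl.get_image(name): name is "scene" or "top" or "wrist"; returns a dict with "color" (400x640x3 uint8, red, green, blue), "depth" (400x640 float32, m along the optical axis (not along the pixel's ray), 0 where there is no reading), "fx", "fy", "cx", "cy" (pixels), "R" (3x3) and "t" (3): a world point X has camera coordinates R X + t. Camera axes: x right, y down, z forward; pixel columns grow to the right and rows downward; lengths in m; the calibration is good to about 2 mm. A picture is of the moment at which its call begins.
- ctrl.finish_job(): hands the job in; it is judged then, once.
The state is a dict: "t": time; "q": joint angles; "dq": joint speeds; "effort": joint torques, N m; "tool_pos": TCP position; "tool_rot": TCP orientation; "contact_force": force on the tool from outside, world axes, zero at the start; "wrist_torque": the same for the moment, N m; "opening": finger opening in m; "grip_force": force on a finger pad.
Only numpy, scipy, OpenCV 4.12 (cv2) and the standard library are available. Lean on these libraries where they do the work, as an engineer would, in place of code of your own. Each camera call takes 0.05 s, during which the arm holds its last target. There are 200 camera calls.

## Working session

There is one attempt and no reset: what is moved stays moved. The work goes in short steps, Python scripts to look and compute and a tool call to move; the robot and the scene stay as the last step left them, time stands still between calls to the robot, and variables do not carry over. Pictures are saved under pics/ and viewed, at most 14 in all, crops included, and the job is handed in when it is done.

Besides the shell and the picture viewer there is one more tool, called after "Request:" as a command line: name --argument value ..., lists and objects as JSON in quotes. drive_tool: Moves the arm, as the interface text tells. Its arguments: {"type":"object","properties":{"steps":{"type":"array"},"force":{"type":"number"}},"required":["steps"]}

```bash
mkdir -p pics; cat > h.py <<'E'
import numpy as np, cv2
from station import ctrl
def shot(n):
    im=ctrl.get_image(n); np.savez(f'pics/{n}.npz',**im); return im
def ray(im,u,v,z):
    R,t=im['R'],im['t']; d=R.T@np.array([(u-im['cx'])/im['fx'],(v-im['cy'])/im['fy'],1]); c=-R.T@t
    return c+d*(z-c[2])/d[2]
def pts(im):
    v,u=np.mgrid[:400,:640]; z=im['depth']
    P=np.stack([(u-im['cx'])/im['fx']*z,(v-im['cy'])/im['fy']*z,z],-1)
    W=(P-im['t'])@im['R']; W[z==0]=np.nan; return W
E
python3 - <<'E'
from h import *
for n in('top','scene'):
    im=shot(n); cv2.imwrite(f'pics/{n}0.png',im['color'][...,::-1]); print(n,-im['R'].T@im['t'],im['fx'])
o=ctrl.get_obs();print(o['t'],o['tool_pos'],o['tool_rot'],o['opening'],ctrl.grip_point_offset)
E
```

```text
top [0.4134741  0.17110964 0.95217027] 508.5303150488191
scene [ 0.10799341 -0.30394108  0.60031271] 429.68897654080956
0.1 [0.25387091 0.57048357 0.23017355] [-6.52906699e-01 -3.07238706e+00  2.82050526e-03] 0.0851296006664264 0.0187
```

View pics/top0.png

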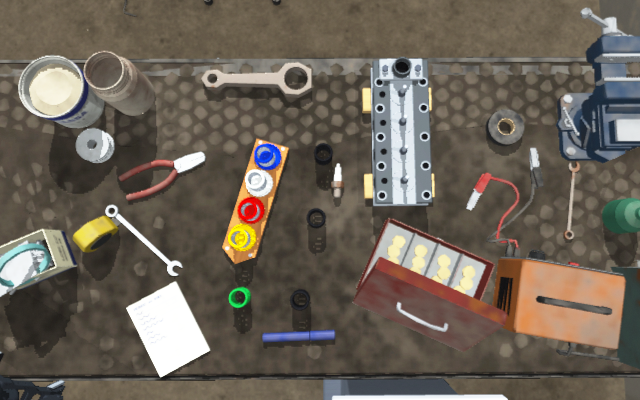

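View pics/scene0.png

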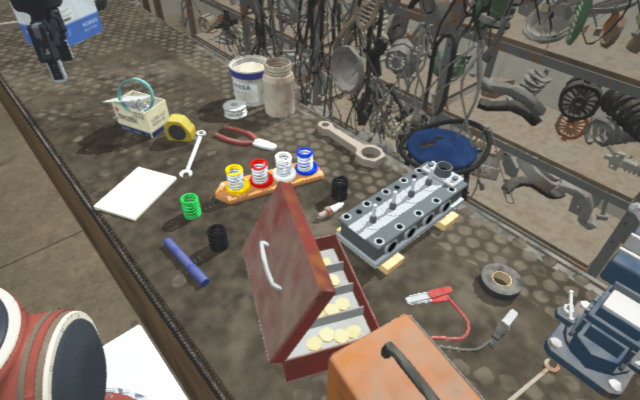

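The top view shows the springs from the strip's lower end: yellow (240,238), red (250,210), white (258,181) and blue (267,155). The look-alikes are green (240,297) and black (322,153), (316,218) and (300,298). The outlet is at (402,67) and the stems are at about (404,90), (404,122), (403,150) and (404,181). The lower (yellow) end of the strip looks like the pointed one, so I'll check it in a crop and measure at the same time.

```bash
python3 - <<'E'
from h import *
im=dict(np.load('pics/top.npz')); W=pts(im); c=im['color']
cr=np.hstack([cv2.resize(c[130:270,205:305],None,fx=4,fy=4,interpolation=2),cv2.resize(c[50:210,355:455],(400,560),interpolation=2)])
cv2.imwrite('pics/crop1.png',cr[...,::-1])
v,u=np.mgrid[:400,:640]
for n,(a,b) in dict(Y=(240,238),R=(250,210),W=(258,181),B=(267,155)).items():
    near=np.hypot(u-a,v-b)<17
    m=near&(W[...,2]>.058)&(W[...,2]<.075); P=W[m]
    mm=cv2.minEnclosingCircle(np.c_[u[m],v[m]].astype(np.float32))
    print(n,m.sum(),P.mean(0).round(4),mm,ray(im,*mm[0],.066).round(4))
hr=(u>365)&(u<440)&(v>45)&(v<215)
m=(hr&(W[...,2]>.098)&(W[...,2]<.12)).astype(np.uint8)
k,l,s,ce=cv2.connectedComponentsWithStats(m)
for i in range(1,k): 
    if s[i,4]>2: print(ce[i].round(1),s[i,4],W[l==i].mean(0).round(4), ray(im,*ce[i],.111).round(4))
m=hr&(W[...,2]>.063)&(W[...,2]<.078); P=W[m]; print(cv2.minAreaRect((P[:,:2]*1000).astype(np.float32)))
m=hr&(W[...,2]>.088)&(W[...,2]<.098);print('outlet',W[m].mean(0))
m=(W[...,2]>.012)&(W[...,2]<.02)&(u>215)&(u<295)&(v>135)&(v<268);P=W[m]; print(cv2.minAreaRect((P[:,:2]*1000).astype(np.float32)))
for r,q in(((470,),0),):pass
print('toolbox max z',np.nanmax(W[215:350,355:520,2]), 'near head', np.nanmax(W[205:260,350:440,2]))
E
```

```text
Y 139 [0.4407 0.3226 0.0633] ((237.243896484375, 237.8780517578125), 9.756953239440918) [0.4406 0.3213 0.066 ]
R 134 [0.4898 0.3055 0.0634] ((246.9705810546875, 209.6764678955078), 9.69483470916748) [0.4896 0.3051 0.066 ]
W 141 [0.5439 0.2941 0.0634] ((254.0, 179.0), 9.486932754516602) [0.5437 0.2935 0.066 ]
B 144 [0.5892 0.2779 0.0632] ((263.2105407714844, 153.5263214111328), 9.550806999206543) [0.5892 0.2778 0.066 ]
[403.8  87.5] 19 [0.6953 0.0332 0.1075] [0.6941 0.0338 0.111 ]
[404.4 117.2] 20 [0.643  0.0334 0.1078] [0.6422 0.0339 0.111 ]
[405.2 147. ] 20 [0.5912 0.033  0.1085] [0.5907 0.0334 0.111 ]
[406.  177.5] 19 [0.5394 0.0327 0.1077] [0.5389 0.0332 0.111 ]
((629.5750732421875, 32.62326431274414), (260.04327392578125, 100.31664276123047), 0.5118850469589233)
outlet [0.72072329 0.03303039 0.09298862]
((507.8848876953125, 301.3439636230469), (62.73151397705078, 232.75408935546875), 73.45706176757812)
toolbox max z 0.20403013705022274 near head 0.19473089827717413
```

View pics/crop1.png

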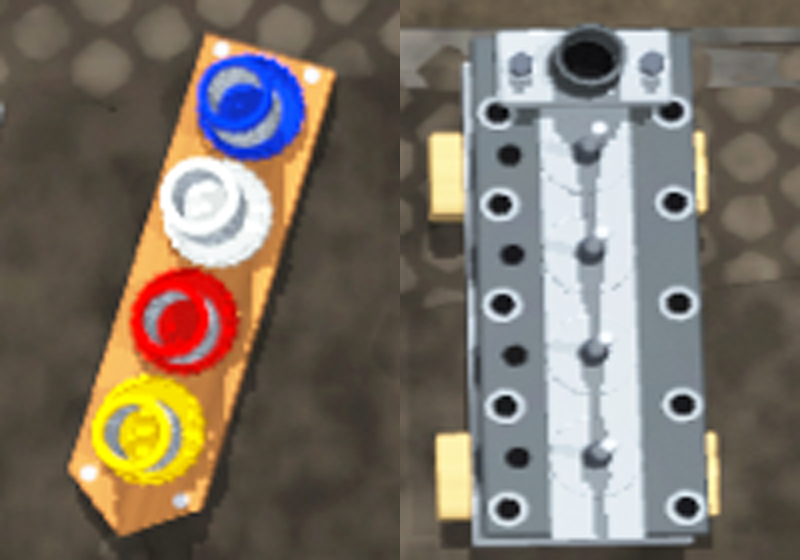

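Yellow is at the sawn point. The mapping is yellow to stem 1 (x≈.694), red to 2 (.642), white to 3 (.5905) and blue to 4 (.539), with the stems at y≈.0335. Next I'll plan the moves and check clearance to the toolbox.

```bash
cat >> h.py <<'E'
from scipy.spatial.transform import Rotation as Ro
def plan(x,y,z,yaw):
    o=ctrl.get_obs(); R=Ro.from_rotvec(o['tool_rot']).as_matrix()
    d=R.T@(np.array([x,y,z])-o['tool_pos'])/.04
    ty=R[:,1]; cur=np.degrees(np.arctan2(ty[1],ty[0]))
    Rt=np.array([[-np.sin(np.radians(yaw)),np.cos(np.radians(yaw)),0],[np.cos(np.radians(yaw)),np.sin(np.radians(yaw)),0],[0,0,-1]])
    Rt=np.c_[-np.array([np.sin(np.radians(yaw)),-np.cos(np.radians(yaw)),0])*1.0,[np.cos(np.radians(yaw)),np.sin(np.radians(yaw)),0],[0,0,-1]]
    w=Ro.from_matrix(R.T@Rt).as_rotvec(degrees=True)/8
    # shift units if turn is done first
    d2=Rt.T@(np.array([x,y,z])-o['tool_pos'])/.04
    print('t%.2f pos'%o['t'],o['tool_pos'].round(4),'yaw%.1f'%cur,'open%.4f grip%.1f'%(o['opening'],o['grip_force']),'F',o['contact_force'].round(1),'\n shift',d.round(3),'turn',w.round(3),'shift after turn',d2.round(3))
E
python3 - <<'E'
from h import *
im=dict(np.load('pics/top.npz')); W=pts(im).reshape(-1,3)
for z in(.1,.12,.15,.18):
    m=(W[:,2]>z)&(abs(W[:,1]-.03)<.15)&(W[:,0]>.3)&(W[:,0]<.56)&~((W[:,2]<.115)&(W[:,0]>.5)); P=W[m]
    print(z,m.sum(),'maxx',P[:,0].max(),'maxy',P[:,1].max(), 'maxx for y>-.03', P[P[:,1]>-.03][:,0].max())
plan(.4406,.3217,.14,73.5)
E
```

```text
0.1 5585 maxx 0.4076159974446448 maxy 0.11693935328713961 maxx for y>-.03 0.4076159974446448
0.12 5246 maxx 0.4076159974446448 maxy 0.11313375057412502 maxx for y>-.03 0.4076159974446448
0.15 4288 maxx 0.4076159974446448 maxy 0.10735975155716367 maxx for y>-.03 0.4076159974446448
0.18 2896 maxx 0.4076159974446448 maxy 0.10050285854629035 maxx for y>-.03 0.4076159974446448
t0.10 pos [0.2539 0.5705 0.2302] yaw66.0 open0.0851 grip0.0 F [-0.7 -0.4 -0.8] 
 shift [-6.794 -3.78   2.26 ] turn [-0.013 -0.002 -0.937] shift after turn [-6.242 -4.638  2.254]
```

Request:
drive_tool --steps '[{"translation":[0,0,0],"angular":[0,0,-0.937],"gripper":1},{"translation":[-0.89,-0.66,0.32],"angular":[0,0,0],"gripper":1},{"translation":[-0.89,-0.66,0.32],"angular":[0,0,0],"gripper":1},{"translation":[-0.89,-0.66,0.32],"angular":[0,0,0],"gripper":1},{"translation":[-0.89,-0.66,0.32],"angular":[0,0,0],"gripper":1},{"translation":[-0.89,-0.66,0.32],"angular":[0,0,0],"gripper":1},{"translation":[-0.89,-0.66,0.32],"angular":[0,0,0],"gripper":1},{"translation":[-0.89,-0.66,0.32],"angular":[0,0,0],"gripper":1}]' --force 40

```text
t: 1.1
tool_pos: [0.441, 0.3216, 0.1408]
tool_rot: [-0.451, -3.109, 0.0]
contact_force: [0.2, 0.5, -0.0]
opening: 0.0855
grip_force: 0.0
```

```bash
python3 - <<'E'
from h import *
plan(.4406,.3217,.14,73.5)
im=shot('wrist'); cv2.imwrite('pics/w1.png',im['color'][...,::-1]); print(-im['R'].T@im['t'])
plan(.4406,.3217,.033,73.5)
E
```

```text
t1.10 pos [0.441  0.3216 0.1408] yaw73.5 open0.0855 grip0.0 F [ 0.2  0.5 -0. ] 
 shift [ 0.01  -0.001  0.021] turn [-0.003 -0.003  0.001] shift after turn [ 0.01  -0.001  0.021]
[0.37247899 0.34106974 0.28408268]
t1.15 pos [0.4427 0.3176 0.1388] yaw73.3 open0.0857 grip0.0 F [ 1.9 -2.  -0.3] 
 shift [0.081 0.097 2.646] turn [-0.036  0.002 -0.023] shift after turn [0.08  0.084 2.646]
```

View pics/w1.png

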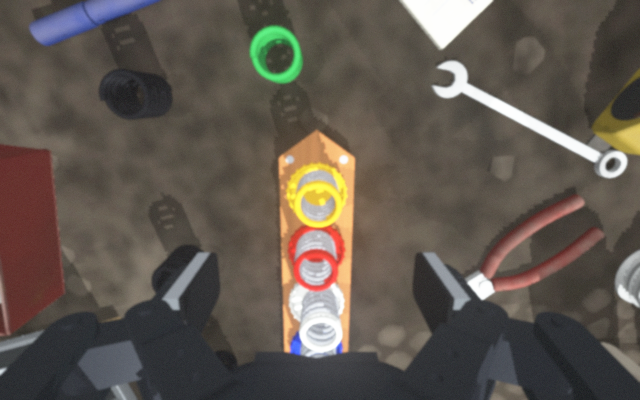

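The wrist view confirms the fingers straddle the strip. The yellow ring is at (318,204), red at (316,268) and white at (321,332). I'll cross-check positions from this view and then descend.

```bash
python3 - <<'E'
from h import *
im=dict(np.load('pics/wrist.npz')); W=pts(im)
for p in((318,204),(316,268),(321,332)): print(ray(im,*p,.066).round(4))
v,u=np.mgrid[:400,:640]
for a,b in((318,204),(316,268)):
    m=(np.hypot(u-a,v-b)<32)&(W[...,2]>.06)&(W[...,2]<.075); e=cv2.minEnclosingCircle(np.c_[u[m],v[m]].astype(np.float32)); print(m.sum(),e,ray(im,*e[0],.066).round(4))
plan(.4406,.3217,.033,73.5)
E
```

```text
[0.4393 0.3228 0.066 ]
[0.4864 0.3074 0.066 ]
[0.5411 0.2952 0.066 ]
852 ((317.08905029296875, 203.93150329589844), 24.107135772705078) [0.4391 0.3222 0.066 ]
777 ((315.0, 269.5), 22.67717933654785) [0.4873 0.3063 0.066 ]
t1.15 pos [0.4427 0.3176 0.1388] yaw73.3 open0.0857 grip0.0 F [ 1.9 -2.  -0.3] 
 shift [0.081 0.097 2.646] turn [-0.036  0.002 -0.023] shift after turn [0.08  0.084 2.646]
```

Request:
drive_tool --steps '[{"translation":[0,0,0.7],"angular":[0,0,0],"gripper":1},{"translation":[0,0,0.8],"angular":[0,0,0],"gripper":1},{"translation":[0,0,0.6],"angular":[0,0,0],"gripper":1},{"translation":[0,0,0],"angular":[0,0,0],"gripper":1},{"translation":[0,0,0],"angular":[0,0,0],"gripper":1},{"translation":[0,0,0],"angular":[0,0,0],"gripper":1}]'

```text
t: 1.9
tool_pos: [0.4416, 0.3236, 0.0593]
tool_rot: [0.45, 3.107, 0.003]
contact_force: [0.4, -0.3, 0.3]
opening: 0.0857
grip_force: 0.0
```

```bash
python3 - <<'E'
from h import *
plan(.4406,.3217,.033,73.5)
E
```

```text
t1.90 pos [0.4416 0.3236 0.0593] yaw73.5 open0.0857 grip0.0 F [ 0.4 -0.3  0.3] 
 shift [ 0.011 -0.054  0.658] turn [0.014 0.014 0.001] shift after turn [ 0.01  -0.053  0.658]
```

Request:
drive_tool --steps '[{"translation":[0.03,-0.03,0.34],"angular":[0,0,0],"gripper":1},{"translation":[0,0,0.32],"angular":[0,0,0],"gripper":1},{"translation":[0,0,0],"angular":[0,0,0],"gripper":1},{"translation":[0,0,0],"angular":[0,0,0],"gripper":0},{"translation":[0,0,0],"angular":[0,0,0],"gripper":0},{"translation":[0,0,0],"angular":[0,0,0],"gripper":0},{"translation":[0,0,0],"angular":[0,0,0],"gripper":0},{"translation":[0,0,0],"angular":[0,0,0],"gripper":0}]'

```text
t: 2.9
tool_pos: [0.4396, 0.3225, 0.032]
tool_rot: [0.451, 3.108, 0.001]
contact_force: [0.5, -0.2, 3.3]
opening: 0.0334
grip_force: 40.0
```

```bash
python3 - <<'E'
from h import *
plan(.440,.322,.033,73.5)
im=shot('wrist'); cv2.imwrite('pics/w2.png',im['color'][...,::-1])
E
```

```text
t2.90 pos [0.4396 0.3225 0.032 ] yaw73.5 open0.0334 grip40.0 F [ 0.5 -0.2  3.3] 
 shift [-0.013 -0.008 -0.026] turn [ 0.006  0.006 -0.   ] shift after turn [-0.013 -0.008 -0.026]
```

View pics/w2.png

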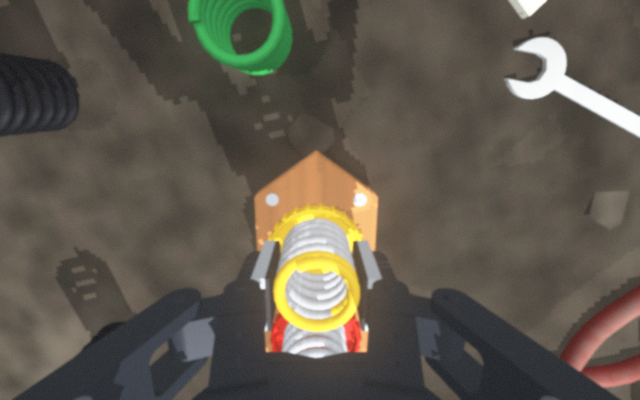

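Yellow is gripped cleanly (ring at (317,290), opening 33.4 mm). Next I'll lift it and carry it to stem 1.

Request:
drive_tool --steps '[{"translation":[0,0,-0.6],"angular":[0,0,0],"gripper":0},{"translation":[0,0,-1],"angular":[0,0,0],"gripper":0},{"translation":[0,0,-1],"angular":[0,0,0],"gripper":0},{"translation":[0,0,-0.9],"angular":[0,0,0],"gripper":0},{"translation":[0,0,0],"angular":[0,0,-1],"gripper":0},{"translation":[0,0,0],"angular":[0,0,-1],"gripper":0}]'

```text
t: 3.7
tool_pos: [0.439, 0.3221, 0.1713]
tool_rot: [0.006, 3.141, 0.0]
contact_force: [0.4, -0.6, -1.0]
opening: 0.0332
grip_force: 40.0
```

```bash
python3 - <<'E'
from h import *
plan(.6945,.0335,.17,90)
E
```

```text
t3.70 pos [0.439  0.3221 0.1713] yaw89.8 open0.0332 grip40.0 F [ 0.4 -0.6 -1. ] 
 shift [-6.418 -7.19   0.034] turn [ 0.001  0.001 -0.03 ] shift after turn [-6.388 -7.216  0.034]
```

Request:
drive_tool --steps '[{"translation":[-0.5,-0.6,0],"angular":[0,0,-0.03],"gripper":0},{"translation":[-0.9,-1,0],"angular":[0,0,0],"gripper":0},{"translation":[-0.9,-1,0],"angular":[0,0,0],"gripper":0},{"translation":[-0.9,-1,0],"angular":[0,0,0],"gripper":0},{"translation":[-0.9,-1,0],"angular":[0,0,0],"gripper":0},{"translation":[-0.9,-1,0],"angular":[0,0,0],"gripper":0},{"translation":[-0.9,-1,0],"angular":[0,0,0],"gripper":0},{"translation":[-0.49,-0.6,0.03],"angular":[0,0,0],"gripper":0}]'

```text
t: 4.7
tool_pos: [0.6942, 0.0307, 0.169]
tool_rot: [-0.01, -3.14, 0.0]
contact_force: [0.6, 0.5, -1.1]
opening: 0.034
grip_force: 40.0
```

Request:
drive_tool --steps '[{"translation":[0,0,0],"angular":[0,0,0],"gripper":0},{"translation":[0,0,0],"angular":[0,0,0],"gripper":0},{"translation":[0,0,0],"angular":[0,0,0],"gripper":0}]'

```text
t: 5.08
tool_pos: [0.6926, 0.0341, 0.1699]
tool_rot: [-0.005, -3.141, -0.0]
contact_force: [-0.6, 0.1, -1.5]
opening: 0.0335
grip_force: 40.0
```

```bash
python3 - <<'E'
from h import *
plan(.6945,.0335,.086,90)
im=shot('wrist'); W=pts(im); t=shot('top');s=shot('scene')
cv2.imwrite('pics/w3.png',np.hstack([cv2.resize(im['color'],(480,300)),s['color'][100:300,330:530].repeat(1,0)[:300] if 0 else cv2.resize(s['color'][130:280,330:490],(320,300))])[...,::-1])
E
```

```text
t5.08 pos [0.6926 0.0341 0.1699] yaw89.8 open0.0335 grip40.0 F [-0.6  0.1 -1.5] 
 shift [-0.049 -0.016  2.098] turn [ 0.002 -0.004 -0.023] shift after turn [-0.048 -0.015  2.098]
```

View pics/w3.png

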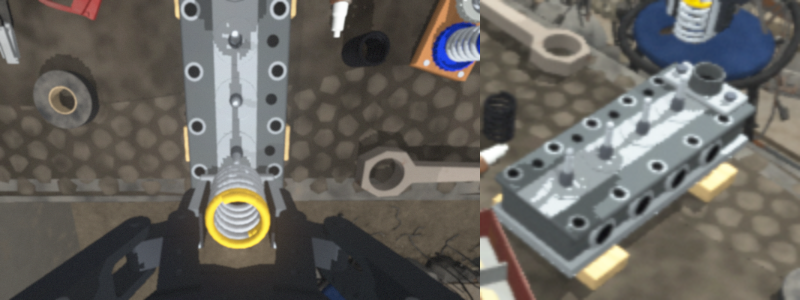

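The spring hangs upright, aligned with the stem row in the wrist view. I'll lower it now.

Request:
drive_tool --steps '[{"translation":[-0.04,0,0.5],"angular":[0,0,0],"gripper":0},{"translation":[0,0,0.5],"angular":[0,0,0],"gripper":0},{"translation":[0,0,0.5],"angular":[0,0,0],"gripper":0},{"translation":[0,0,0.3],"angular":[0,0,0],"gripper":0},{"translation":[0,0,0.15],"angular":[0,0,0],"gripper":0},{"translation":[0,0,0.1],"angular":[0,0,0],"gripper":0},{"translation":[0,0,0],"angular":[0,0,0],"gripper":0},{"translation":[0,0,0],"angular":[0,0,0],"gripper":0}]'

```text
t: 6.22
tool_pos: [0.6954, 0.0329, 0.089]
tool_rot: [0.007, 3.14, -0.0]
contact_force: [-0.9, 0.4, -0.6]
opening: 0.034
grip_force: 40.0
```

```bash
python3 - <<'E'
from h import *
plan(.6945,.0335,.0855,90)
E
```

```text
t6.22 pos [0.6954 0.0329 0.089 ] yaw89.7 open0.0340 grip40.0 F [-0.9  0.4 -0.6] 
 shift [0.023 0.014 0.087] turn [-0.001  0.01  -0.032] shift after turn [0.023 0.014 0.087]
```

Request:
drive_tool --steps '[{"translation":[0,0,0.05],"angular":[0,0,0],"gripper":0},{"translation":[0,0,0.04],"angular":[0,0,0],"gripper":0},{"translation":[0,0,0],"angular":[0,0,0],"gripper":0},{"translation":[0,0,0],"angular":[0,0,0],"gripper":0.48},{"translation":[0,0,0],"angular":[0,0,0],"gripper":0.6},{"translation":[0,0,0],"angular":[0,0,0],"gripper":0.7},{"translation":[0,0,0],"angular":[0,0,0],"gripper":0.7},{"translation":[0,0,0],"angular":[0,0,0],"gripper":0.7}]'

```text
t: 7.22
tool_pos: [0.6949, 0.0329, 0.0845]
tool_rot: [0.007, 3.142, -0.0]
contact_force: [0.4, 0.0, 0.4]
opening: 0.0599
grip_force: 0.0
```

Request:
drive_tool --steps '[{"translation":[0,0,-0.4],"angular":[0,0,0],"gripper":0.7},{"translation":[0,0,-0.8],"angular":[0,0,0],"gripper":0.7},{"translation":[0,0,-1],"angular":[0,0,0],"gripper":0.8},{"translation":[0,0,-0.3],"angular":[0,0,0],"gripper":1},{"translation":[0,0,0],"angular":[0,0,1],"gripper":1},{"translation":[0,0,0],"angular":[0,0,1],"gripper":1}]'

```text
t: 7.98
tool_pos: [0.6946, 0.033, 0.1841]
tool_rot: [-0.451, -3.108, 0.0]
contact_force: [0.3, -0.4, -1.2]
opening: 0.0851
grip_force: 0.0
```

```bash
python3 - <<'E'
from h import *
plan(.4880,.3062,.15,73.5)
im=shot('wrist'); s=shot('scene')
cv2.imwrite('pics/w4.png',np.hstack([cv2.resize(im['color'],(480,300)),cv2.resize(s['color'][130:280,330:490],(320,300))])[...,::-1])
E
```

```text
t7.97 pos [0.6946 0.033  0.1841] yaw73.5 open0.0851 grip0.0 F [ 0.3 -0.4 -1.2] 
 shift [6.894 5.08  0.856] turn [-0.001 -0.004 -0.003] shift after turn [6.892 5.083 0.853]
```

View pics/w4.png

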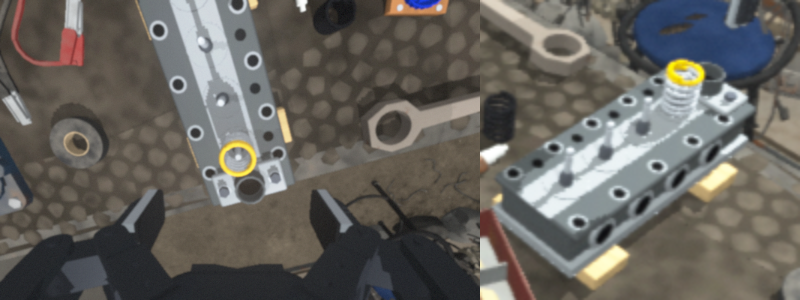

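Yellow is seated on stem 1, upright, with its ring next to the outlet at (685,73) in the scene crop. Red is next.

Request:
drive_tool --steps '[{"translation":[0.86,0.635,0],"angular":[0,0,0],"gripper":1},{"translation":[0.86,0.635,0],"angular":[0,0,0],"gripper":1},{"translation":[0.86,0.635,0],"angular":[0,0,0],"gripper":1},{"translation":[0.86,0.635,0],"angular":[0,0,0],"gripper":1},{"translation":[0.86,0.635,0.1],"angular":[0,0,0],"gripper":1},{"translation":[0.86,0.635,0.2],"angular":[0,0,0],"gripper":1},{"translation":[0.86,0.635,0.3],"angular":[0,0,0],"gripper":1},{"translation":[0.86,0.635,0.3],"angular":[0,0,0],"gripper":1}]'

```text
t: 9.07
tool_pos: [0.4865, 0.306, 0.1479]
tool_rot: [-0.44, -3.11, 0.0]
contact_force: [1.1, 1.1, 0.4]
opening: 0.0854
grip_force: 0.0
```

Request:
drive_tool --steps '[{"translation":[0,0,0.6],"angular":[0,0,0],"gripper":1},{"translation":[0,0,0.7],"angular":[0,0,0],"gripper":1},{"translation":[0,0,0.6],"angular":[0,0,0],"gripper":1},{"translation":[0,0,0],"angular":[0,0,0],"gripper":1},{"translation":[0,0,0],"angular":[0,0,0],"gripper":1}]'

```text
t: 9.7
tool_pos: [0.4881, 0.3052, 0.0733]
tool_rot: [0.443, 3.109, 0.001]
contact_force: [-0.1, 0.8, -0.4]
opening: 0.0854
grip_force: 0.0
```

```bash
python3 - <<'E'
from h import *
plan(.4880,.3062,.0325,73.5)
im=shot('wrist'); W=pts(im); hsv=cv2.cvtColor(im['color'],cv2.COLOR_RGB2HSV)
m=((hsv[...,0]<8)|(hsv[...,0]>172))&(hsv[...,1]>150)&(W[...,2]>.055)&(W[...,2]<.08)
v,u=np.nonzero(m); e=cv2.minEnclosingCircle(np.c_[u,v].astype(np.float32)); print(len(u),e,ray(im,*e[0],.066).round(4),W[m].mean(0))
E
```

```text
t9.70 pos [0.4881 0.3052 0.0733] yaw73.8 open0.0854 grip0.0 F [-0.1  0.8 -0.4] 
 shift [0.01  0.021 1.021] turn [0.005 0.006 0.037] shift after turn [0.009 0.022 1.021]
1466 ((319.1881103515625, 247.44801330566406), 33.27839279174805) [0.4877 0.3062 0.066 ] [0.48745833 0.30694323 0.06449357]
```

Red is at (.4877,.3062), which matches the target.

Request:
drive_tool --steps '[{"translation":[0.01,0.02,0.5],"angular":[0,0,0],"gripper":1},{"translation":[0,0,0.5],"angular":[0,0,0],"gripper":1},{"translation":[0,0,0.02],"angular":[0,0,0],"gripper":0.7},{"translation":[0,0,0],"angular":[0,0,0],"gripper":0},{"translation":[0,0,0],"angular":[0,0,0],"gripper":0},{"translation":[0,0,0],"angular":[0,0,0],"gripper":0},{"translation":[0,0,0],"angular":[0,0,0],"gripper":0},{"translation":[0,0,0],"angular":[0,0,0],"gripper":0}]'

```text
t: 10.75
tool_pos: [0.4881, 0.3062, 0.0325]
tool_rot: [0.444, 3.109, 0.001]
contact_force: [-0.5, 0.7, 3.0]
opening: 0.0338
grip_force: 40.0
```

Request:
drive_tool --steps '[{"translation":[0,0,-0.6],"angular":[0,0,0],"gripper":0},{"translation":[0,0,-1],"angular":[0,0,0],"gripper":0},{"translation":[0,0,-1],"angular":[0,0,0],"gripper":0},{"translation":[0,0,-0.9],"angular":[0,0,0],"gripper":0},{"translation":[0,0,0],"angular":[0,0,-1],"gripper":0},{"translation":[0,0,0],"angular":[0,0,-1],"gripper":0}]'

```text
t: 11.5
tool_pos: [0.4873, 0.3059, 0.1719]
tool_rot: [-0.0, 3.141, 0.0]
contact_force: [1.2, -0.6, -1.6]
opening: 0.0337
grip_force: 40.4
```

```bash
python3 - <<'E'
from h import *
plan(.643,.0337,.17,90)
E
```

```text
t11.50 pos [0.4873 0.3059 0.1719] yaw90.0 open0.0337 grip40.4 F [ 1.2 -0.6 -1.6] 
 shift [-3.892 -6.805  0.048] turn [0.    0.001 0.001] shift after turn [-3.893 -6.805  0.048]
```

Request:
drive_tool --steps '[{"translation":[-0.25,-0.4,0],"angular":[0,0,0],"gripper":0},{"translation":[-0.57,-1,0],"angular":[0,0,0],"gripper":0},{"translation":[-0.57,-1,0],"angular":[0,0,0],"gripper":0},{"translation":[-0.57,-1,0],"angular":[0,0,0],"gripper":0},{"translation":[-0.57,-1,0],"angular":[0,0,0],"gripper":0},{"translation":[-0.57,-1,0],"angular":[0,0,0],"gripper":0},{"translation":[-0.55,-1,0],"angular":[0,0,0],"gripper":0},{"translation":[-0.24,-0.4,0.04],"angular":[0,0,0],"gripper":0}]'

```text
t: 12.5
tool_pos: [0.6425, 0.0299, 0.1696]
tool_rot: [-0.015, -3.141, 0.001]
contact_force: [-0.9, 0.4, -1.2]
opening: 0.0332
grip_force: 40.4
```

Request:
drive_tool --steps '[{"translation":[0,0,0],"angular":[0,0,0],"gripper":0},{"translation":[0,0,0],"angular":[0,0,0],"gripper":0},{"translation":[0,0,0],"angular":[0,0,0],"gripper":0}]'

```text
t: 12.88
tool_pos: [0.6413, 0.0345, 0.1701]
tool_rot: [-0.005, -3.141, -0.0]
contact_force: [-0.3, -0.4, -1.2]
opening: 0.0338
grip_force: 40.4
```

```bash
python3 - <<'E'
from h import *
plan(.643,.0337,.0855,90)
E
```

```text
t12.88 pos [0.6413 0.0345 0.1701] yaw89.8 open0.0338 grip40.4 F [-0.3 -0.4 -1.2] 
 shift [-0.043 -0.021  2.115] turn [ 0.002 -0.002 -0.022] shift after turn [-0.043 -0.021  2.115]
```

Request:
drive_tool --steps '[{"translation":[-0.03,0,0.5],"angular":[0,0,0],"gripper":0},{"translation":[0,0,0.5],"angular":[0,0,0],"gripper":0},{"translation":[0,0,0.5],"angular":[0,0,0],"gripper":0},{"translation":[0,0,0.3],"angular":[0,0,0],"gripper":0},{"translation":[0,0,0.15],"angular":[0,0,0],"gripper":0},{"translation":[0,0,0.1],"angular":[0,0,0],"gripper":0},{"translation":[0,0,0],"angular":[0,0,0],"gripper":0},{"translation":[0,0,0],"angular":[0,0,0],"gripper":0}]'

```text
t: 13.88
tool_pos: [0.6436, 0.0332, 0.0889]
tool_rot: [0.007, 3.14, -0.0]
contact_force: [0.3, 0.2, -1.6]
opening: 0.0334
grip_force: 40.4
```

Request:
drive_tool --steps '[{"translation":[0,0,0.04],"angular":[0,0,0],"gripper":0},{"translation":[0,0,0.04],"angular":[0,0,0],"gripper":0},{"translation":[0,0,0],"angular":[0,0,0],"gripper":0}]'

```text
t: 14.25
tool_pos: [0.6433, 0.0332, 0.0855]
tool_rot: [0.007, 3.141, -0.0]
contact_force: [-0.5, 0.3, 2.9]
opening: 0.0332
grip_force: 40.6
```

Contact force shows it is on the seat, so I'll release and retreat.

Request:
drive_tool --steps '[{"translation":[0,0,0],"angular":[0,0,0],"gripper":0.48},{"translation":[0,0,0],"angular":[0,0,0],"gripper":0.6},{"translation":[0,0,0],"angular":[0,0,0],"gripper":0.7},{"translation":[0,0,0],"angular":[0,0,0],"gripper":0.7},{"translation":[0,0,0],"angular":[0,0,0],"gripper":0.7}]'

```text
t: 14.88
tool_pos: [0.643, 0.0332, 0.0849]
tool_rot: [-0.007, -3.142, 0.0]
contact_force: [-0.5, -1.0, 0.2]
opening: 0.06
grip_force: 0.0
```

Request:
drive_tool --steps '[{"translation":[0,0,-0.4],"angular":[0,0,0],"gripper":0.7},{"translation":[0,0,-0.8],"angular":[0,0,0],"gripper":0.7},{"translation":[0,0,-1],"angular":[0,0,0],"gripper":0.8},{"translation":[0,0,-0.3],"angular":[0,0,0],"gripper":1},{"translation":[0,0,0],"angular":[0,0,1],"gripper":1},{"translation":[0,0,0],"angular":[0,0,1],"gripper":1}]'

```text
t: 15.62
tool_pos: [0.6427, 0.0333, 0.1847]
tool_rot: [-0.451, -3.109, 0.0]
contact_force: [0.4, -0.1, 0.2]
opening: 0.0853
grip_force: 0.0
```

```bash
python3 - <<'E'
from h import *
plan(.5422,.2944,.15,73.5)
E
```

```text
t15.62 pos [0.6427 0.0333 0.1847] yaw73.5 open0.0853 grip0.0 F [ 0.4 -0.1  0.2] 
 shift [4.266 5.544 0.869] turn [-0.001 -0.003 -0.003] shift after turn [4.264 5.546 0.867]
```

Request:
drive_tool --steps '[{"translation":[0.53,0.69,0],"angular":[0,0,0],"gripper":1},{"translation":[0.53,0.69,0],"angular":[0,0,0],"gripper":1},{"translation":[0.53,0.69,0],"angular":[0,0,0],"gripper":1},{"translation":[0.53,0.69,0],"angular":[0,0,0],"gripper":1},{"translation":[0.53,0.69,0.1],"angular":[0,0,0],"gripper":1},{"translation":[0.53,0.69,0.2],"angular":[0,0,0],"gripper":1},{"translation":[0.53,0.69,0.3],"angular":[0,0,0],"gripper":1},{"translation":[0.55,0.71,0.3],"angular":[0,0,0],"gripper":1}]'

```text
t: 16.62
tool_pos: [0.5407, 0.2945, 0.1481]
tool_rot: [-0.444, -3.109, 0.001]
contact_force: [0.1, 0.4, -1.3]
opening: 0.0854
grip_force: 0.0
```

Request:
drive_tool --steps '[{"translation":[0,0,0.6],"angular":[0,0,0],"gripper":1},{"translation":[0,0,0.7],"angular":[0,0,0],"gripper":1},{"translation":[0,0,0.6],"angular":[0,0,0],"gripper":1},{"translation":[0,0,0],"angular":[0,0,0],"gripper":1},{"translation":[0,0,0],"angular":[0,0,0],"gripper":1}]'

```text
t: 17.25
tool_pos: [0.5419, 0.2938, 0.0737]
tool_rot: [0.444, 3.109, 0.001]
contact_force: [1.2, 0.3, 1.1]
opening: 0.0852
grip_force: 0.0
```

```bash
python3 - <<'E'
from h import *
plan(.5422,.2944,.0325,73.5)
im=shot('wrist'); W=pts(im)
m=(np.hypot(W[...,0]-.5422,W[...,1]-.2944)<.024)&(W[...,2]>.058)&(W[...,2]<.08)
v,u=np.nonzero(m); e=cv2.minEnclosingCircle(np.c_[u,v].astype(np.float32)); print(len(u),e,ray(im,*e[0],.066).round(4),W[m].mean(0))
cv2.imwrite('pics/w5.png',im['color'][...,::-1])
s=shot('scene');cv2.imwrite('pics/s5.png',cv2.resize(s['color'][110:300,200:500],None,fx=2,fy=2)[...,::-1])
E
```

```text
t17.25 pos [0.5419 0.2938 0.0737] yaw73.7 open0.0852 grip0.0 F [1.2 0.3 1.1] 
 shift [-0.002  0.016  1.03 ] turn [0.004 0.005 0.03 ] shift after turn [-0.003  0.016  1.03 ]
1729 ((318.15362548828125, 247.92169189453125), 33.11516189575195) [0.5418 0.2942 0.066 ] [0.54189051 0.29439304 0.06411474]
```

View pics/s5.png

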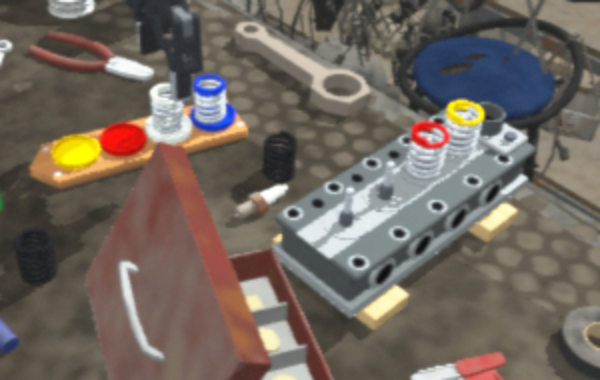

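Red (430,133) and yellow (465,113) stand upright on stems 2 and 1, and the yellow and red caps are empty. Now I'll grasp white.

Request:
drive_tool --steps '[{"translation":[0,0.01,0.5],"angular":[0,0,0],"gripper":1},{"translation":[0,0,0.5],"angular":[0,0,0],"gripper":1},{"translation":[0,0,0.03],"angular":[0,0,0],"gripper":0.7},{"translation":[0,0,0],"angular":[0,0,0],"gripper":0},{"translation":[0,0,0],"angular":[0,0,0],"gripper":0},{"translation":[0,0,0],"angular":[0,0,0],"gripper":0},{"translation":[0,0,0],"angular":[0,0,0],"gripper":0},{"translation":[0,0,0],"angular":[0,0,0],"gripper":0}]'

```text
t: 18.35
tool_pos: [0.5422, 0.2943, 0.0325]
tool_rot: [0.444, 3.109, 0.001]
contact_force: [0.6, -0.2, 2.5]
opening: 0.0334
grip_force: 39.9
```

Request:
drive_tool --steps '[{"translation":[0,0,-0.6],"angular":[0,0,0],"gripper":0},{"translation":[0,0,-1],"angular":[0,0,0],"gripper":0},{"translation":[0,0,-1],"angular":[0,0,0],"gripper":0},{"translation":[0,0,-0.9],"angular":[0,0,0],"gripper":0},{"translation":[0,0,0],"angular":[0,0,-1],"gripper":0},{"translation":[0,0,0],"angular":[0,0,-1],"gripper":0}]'

```text
t: 19.1
tool_pos: [0.5415, 0.2941, 0.1721]
tool_rot: [-0.0, 3.141, 0.0]
contact_force: [-0.6, -0.4, -1.4]
opening: 0.0331
grip_force: 39.9
```

```bash
python3 - <<'E'
from h import *
plan(.591,.0335,.17,90)
E
```

```text
t19.10 pos [0.5415 0.2941 0.1721] yaw90.0 open0.0331 grip39.9 F [-0.6 -0.4 -1.4] 
 shift [-1.237 -6.514  0.051] turn [0.001 0.002 0.001] shift after turn [-1.238 -6.514  0.051]
```

Request:
drive_tool --steps '[{"translation":[-0.08,-0.4,0],"angular":[0,0,0],"gripper":0},{"translation":[-0.18,-0.95,0],"angular":[0,0,0],"gripper":0},{"translation":[-0.18,-0.95,0],"angular":[0,0,0],"gripper":0},{"translation":[-0.18,-0.95,0],"angular":[0,0,0],"gripper":0},{"translation":[-0.18,-0.95,0],"angular":[0,0,0],"gripper":0},{"translation":[-0.18,-0.95,0],"angular":[0,0,0],"gripper":0},{"translation":[-0.18,-0.95,0],"angular":[0,0,0],"gripper":0},{"translation":[-0.08,-0.41,0.04],"angular":[0,0,0],"gripper":0}]'

```text
t: 20.1
tool_pos: [0.5899, 0.0309, 0.1698]
tool_rot: [-0.014, -3.141, 0.0]
contact_force: [0.5, -0.4, -0.9]
opening: 0.0332
grip_force: 40.0
```

Request:
drive_tool --steps '[{"translation":[0,0,0],"angular":[0,0,0],"gripper":0},{"translation":[0,0,0],"angular":[0,0,0],"gripper":0},{"translation":[0,0,0],"angular":[0,0,0],"gripper":0}]'

```text
t: 20.48
tool_pos: [0.5898, 0.0346, 0.1701]
tool_rot: [-0.005, -3.141, -0.0]
contact_force: [0.4, 0.3, -0.8]
opening: 0.0334
grip_force: 40.0
```

```bash
python3 - <<'E'
from h import *
plan(.591,.0335,.0855,90)
E
```

```text
t20.48 pos [0.5898 0.0346 0.1701] yaw89.8 open0.0334 grip40.0 F [ 0.4  0.3 -0.8] 
 shift [-0.03  -0.027  2.114] turn [ 0.002 -0.001 -0.023] shift after turn [-0.029 -0.027  2.114]
```

Request:
drive_tool --steps '[{"translation":[-0.02,-0.01,0.5],"angular":[0,0,0],"gripper":0},{"translation":[0,0,0.5],"angular":[0,0,0],"gripper":0},{"translation":[0,0,0.5],"angular":[0,0,0],"gripper":0},{"translation":[0,0,0.3],"angular":[0,0,0],"gripper":0},{"translation":[0,0,0.15],"angular":[0,0,0],"gripper":0},{"translation":[0,0,0.1],"angular":[0,0,0],"gripper":0},{"translation":[0,0,0],"angular":[0,0,0],"gripper":0},{"translation":[0,0,0],"angular":[0,0,0],"gripper":0}]'

```text
t: 21.48
tool_pos: [0.5913, 0.033, 0.0889]
tool_rot: [0.007, 3.14, -0.0]
contact_force: [0.7, 0.7, -0.6]
opening: 0.0333
grip_force: 40.0
```

Request:
drive_tool --steps '[{"translation":[0,0,0.04],"angular":[0,0,0],"gripper":0},{"translation":[0,0,0.04],"angular":[0,0,0],"gripper":0},{"translation":[0,0,0],"angular":[0,0,0],"gripper":0}]'

```text
t: 21.85
tool_pos: [0.5911, 0.0331, 0.0855]
tool_rot: [0.007, 3.141, -0.0]
contact_force: [-1.9, -0.1, 1.6]
opening: 0.0336
grip_force: 40.2
```

Request:
drive_tool --steps '[{"translation":[0,0,0],"angular":[0,0,0],"gripper":0.48},{"translation":[0,0,0],"angular":[0,0,0],"gripper":0.6},{"translation":[0,0,0],"angular":[0,0,0],"gripper":0.7},{"translation":[0,0,0],"angular":[0,0,0],"gripper":0.7},{"translation":[0,0,0],"angular":[0,0,0],"gripper":0.7}]'

```text
t: 22.48
tool_pos: [0.5908, 0.0331, 0.0849]
tool_rot: [-0.007, -3.142, -0.0]
contact_force: [0.3, 0.3, 0.4]
opening: 0.0596
grip_force: 0.0
```

Request:
drive_tool --steps '[{"translation":[0,0,-0.4],"angular":[0,0,0],"gripper":0.7},{"translation":[0,0,-0.8],"angular":[0,0,0],"gripper":0.7},{"translation":[0,0,-1],"angular":[0,0,0],"gripper":0.8},{"translation":[0,0,-0.3],"angular":[0,0,0],"gripper":1},{"translation":[0,0,0],"angular":[0,0,1],"gripper":1},{"translation":[0,0,0],"angular":[0,0,1],"gripper":1}]'

```text
t: 23.22
tool_pos: [0.5906, 0.033, 0.1847]
tool_rot: [-0.451, -3.109, 0.0]
contact_force: [0.3, -0.3, -0.1]
opening: 0.0853
grip_force: 0.0
```

```bash
python3 - <<'E'
from h import *
plan(.5875,.2785,.15,73.5)
E
```

```text
t23.23 pos [0.5906 0.033  0.1847] yaw73.5 open0.0853 grip0.0 F [ 0.3 -0.3 -0.1] 
 shift [1.819 5.861 0.868] turn [-0.    -0.003 -0.003] shift after turn [1.816 5.862 0.868]
```

Request:
drive_tool --steps '[{"translation":[0.23,0.73,0],"angular":[0,0,0],"gripper":1},{"translation":[0.23,0.73,0],"angular":[0,0,0],"gripper":1},{"translation":[0.23,0.73,0],"angular":[0,0,0],"gripper":1},{"translation":[0.23,0.73,0],"angular":[0,0,0],"gripper":1},{"translation":[0.23,0.73,0.1],"angular":[0,0,0],"gripper":1},{"translation":[0.23,0.73,0.2],"angular":[0,0,0],"gripper":1},{"translation":[0.23,0.73,0.3],"angular":[0,0,0],"gripper":1},{"translation":[0.21,0.75,0.3],"angular":[0,0,0],"gripper":1}]'

```text
t: 24.22
tool_pos: [0.5861, 0.2793, 0.1479]
tool_rot: [-0.444, -3.109, 0.001]
contact_force: [0.5, -0.8, -0.3]
opening: 0.0854
grip_force: 0.0
```

Request:
drive_tool --steps '[{"translation":[0,0,0.6],"angular":[0,0,0],"gripper":1},{"translation":[0,0,0.7],"angular":[0,0,0],"gripper":1},{"translation":[0,0,0.6],"angular":[0,0,0],"gripper":1},{"translation":[0,0,0],"angular":[0,0,0],"gripper":1},{"translation":[0,0,0],"angular":[0,0,0],"gripper":1}]'

```text
t: 24.85
tool_pos: [0.587, 0.2786, 0.0737]
tool_rot: [0.444, 3.109, 0.001]
contact_force: [0.0, 0.5, 0.6]
opening: 0.0852
grip_force: 0.0
```

```bash
python3 - <<'E'
from h import *
plan(.5875,.2785,.0325,73.5)
im=shot('wrist'); W=pts(im)
m=(np.hypot(W[...,0]-.5875,W[...,1]-.2785)<.024)&(W[...,2]>.058)&(W[...,2]<.08)
v,u=np.nonzero(m); e=cv2.minEnclosingCircle(np.c_[u,v].astype(np.float32)); print(len(u),e,ray(im,*e[0],.066).round(4),W[m].mean(0))
E
```

```text
t24.85 pos [0.587  0.2786 0.0737] yaw73.7 open0.0852 grip0.0 F [0.  0.5 0.6] 
 shift [-0.012  0.002  1.03 ] turn [0.004 0.005 0.03 ] shift after turn [-0.013  0.002  1.03 ]
1731 ((318.0, 250.5), 33.67872619628906) [0.5881 0.2785 0.066 ] [0.58812657 0.27772415 0.06408288]
```

Request:
drive_tool --steps '[{"translation":[-0.02,-0.01,0.5],"angular":[0,0,0],"gripper":1},{"translation":[0,0,0.5],"angular":[0,0,0],"gripper":1},{"translation":[0,0,0.03],"angular":[0,0,0],"gripper":0.7},{"translation":[0,0,0],"angular":[0,0,0],"gripper":0},{"translation":[0,0,0],"angular":[0,0,0],"gripper":0},{"translation":[0,0,0],"angular":[0,0,0],"gripper":0},{"translation":[0,0,0],"angular":[0,0,0],"gripper":0},{"translation":[0,0,0],"angular":[0,0,0],"gripper":0}]'

```text
t: 25.9
tool_pos: [0.5879, 0.2781, 0.0326]
tool_rot: [0.444, 3.109, 0.001]
contact_force: [0.5, -0.2, 3.0]
opening: 0.0335
grip_force: 40.0
```

Request:
drive_tool --steps '[{"translation":[0,0,-0.6],"angular":[0,0,0],"gripper":0},{"translation":[0,0,-1],"angular":[0,0,0],"gripper":0},{"translation":[0,0,-1],"angular":[0,0,0],"gripper":0},{"translation":[0,0,-0.9],"angular":[0,0,0],"gripper":0},{"translation":[0,0,0],"angular":[0,0,-1],"gripper":0},{"translation":[0,0,0],"angular":[0,0,-1],"gripper":0}]'

```text
t: 26.65
tool_pos: [0.5871, 0.2778, 0.172]
tool_rot: [-0.0, 3.141, 0.0]
contact_force: [-0.1, 0.2, -0.5]
opening: 0.0338
grip_force: 40.0
```

```bash
python3 - <<'E'
from h import *
plan(.5395,.0333,.17,90)
E
```

```text
t26.65 pos [0.5871 0.2778 0.172 ] yaw90.0 open0.0338 grip40.0 F [-0.1  0.2 -0.5] 
 shift [ 1.19  -6.113  0.049] turn [0.    0.001 0.001] shift after turn [ 1.189 -6.113  0.049]
```

Request:
drive_tool --steps '[{"translation":[0.08,-0.4,0],"angular":[0,0,0],"gripper":0},{"translation":[0.17,-0.88,0],"angular":[0,0,0],"gripper":0},{"translation":[0.17,-0.88,0],"angular":[0,0,0],"gripper":0},{"translation":[0.17,-0.88,0],"angular":[0,0,0],"gripper":0},{"translation":[0.17,-0.88,0],"angular":[0,0,0],"gripper":0},{"translation":[0.17,-0.88,0],"angular":[0,0,0],"gripper":0},{"translation":[0.17,-0.88,0],"angular":[0,0,0],"gripper":0},{"translation":[0.09,-0.43,0.04],"angular":[0,0,0],"gripper":0}]'

```text
t: 27.65
tool_pos: [0.5376, 0.0317, 0.1697]
tool_rot: [-0.013, -3.141, 0.0]
contact_force: [0.1, -0.3, -1.2]
opening: 0.0333
grip_force: 40.0
```

Request:
drive_tool --steps '[{"translation":[0,0,0],"angular":[0,0,0],"gripper":0},{"translation":[0,0,0],"angular":[0,0,0],"gripper":0},{"translation":[0,0,0],"angular":[0,0,0],"gripper":0}]'

```text
t: 28.02
tool_pos: [0.5386, 0.0346, 0.1701]
tool_rot: [-0.005, -3.142, -0.0]
contact_force: [0.8, 0.5, -1.3]
opening: 0.0335
grip_force: 40.0
```

```bash
python3 - <<'E'
from h import *
plan(.5395,.0333,.0855,90)
E
```

```text
t28.02 pos [0.5386 0.0346 0.1701] yaw89.8 open0.0335 grip40.0 F [ 0.8  0.5 -1.3] 
 shift [-0.022 -0.033  2.114] turn [ 0.002 -0.001 -0.025] shift after turn [-0.022 -0.033  2.114]
```

Request:
drive_tool --steps '[{"translation":[0,-0.01,0.5],"angular":[0,0,0],"gripper":0},{"translation":[0,0,0.5],"angular":[0,0,0],"gripper":0},{"translation":[0,0,0.5],"angular":[0,0,0],"gripper":0},{"translation":[0,0,0.3],"angular":[0,0,0],"gripper":0},{"translation":[0,0,0.15],"angular":[0,0,0],"gripper":0},{"translation":[0,0,0.1],"angular":[0,0,0],"gripper":0},{"translation":[0,0,0],"angular":[0,0,0],"gripper":0},{"translation":[0,0,0],"angular":[0,0,0],"gripper":0}]'

```text
t: 29.02
tool_pos: [0.539, 0.0332, 0.0888]
tool_rot: [0.007, 3.14, -0.0]
contact_force: [-0.4, 0.0, -1.6]
opening: 0.0335
grip_force: 40.0
```

Request:
drive_tool --steps '[{"translation":[0,0,0.04],"angular":[0,0,0],"gripper":0},{"translation":[0,0,0.04],"angular":[0,0,0],"gripper":0},{"translation":[0,0,0],"angular":[0,0,0],"gripper":0}]'

```text
t: 29.4
tool_pos: [0.5388, 0.0333, 0.0856]
tool_rot: [0.007, 3.141, -0.0]
contact_force: [-1.9, 0.3, 3.6]
opening: 0.0335
grip_force: 40.3
```

Request:
drive_tool --steps '[{"translation":[0,0,0],"angular":[0,0,0],"gripper":0.48},{"translation":[0,0,0],"angular":[0,0,0],"gripper":0.6},{"translation":[0,0,0],"angular":[0,0,0],"gripper":0.7},{"translation":[0,0,0],"angular":[0,0,0],"gripper":0.7},{"translation":[0,0,0],"angular":[0,0,0],"gripper":0.7}]'

```text
t: 30.02
tool_pos: [0.5385, 0.0333, 0.0849]
tool_rot: [-0.007, -3.142, 0.0]
contact_force: [-0.0, 0.7, 0.1]
opening: 0.0598
grip_force: 0.0
```

Request:
drive_tool --steps '[{"translation":[0,0,-0.4],"angular":[0,0,0],"gripper":0.7},{"translation":[0,0,-0.8],"angular":[0,0,0],"gripper":0.7},{"translation":[0,0,-1],"angular":[0,0,0],"gripper":0.7},{"translation":[0,0,-0.5],"angular":[0,0,0],"gripper":0.7},{"translation":[0,1,0],"angular":[0,0,0],"gripper":0.7},{"translation":[0,1,0],"angular":[0,0,0],"gripper":0.7},{"translation":[0,1,0],"angular":[0,0,0],"gripper":0.7},{"translation":[0,1,0],"angular":[0,0,0],"gripper":0.7}]'

```text
t: 31.02
tool_pos: [0.5389, 0.1945, 0.1929]
tool_rot: [-0.007, -3.141, 0.0]
contact_force: [0.6, -0.6, 0.7]
opening: 0.0595
grip_force: 0.0
```

Request:
drive_tool --steps '[{"translation":[0,1,0],"angular":[0,0,0],"gripper":0.7},{"translation":[0,0,0],"angular":[0,0,0],"gripper":0.7},{"translation":[0,0,0],"angular":[0,0,0],"gripper":0.7},{"translation":[0,0,0],"angular":[0,0,0],"gripper":0.7}]'

```text
t: 31.52
tool_pos: [0.5395, 0.2323, 0.1928]
tool_rot: [-0.009, -3.141, 0.0]
contact_force: [-0.8, -0.2, -0.8]
opening: 0.06
grip_force: 0.0
```

```bash
python3 - <<'E'
from h import *
t=shot('top'); s=shot('scene'); W=pts(t)
for x in(.6945,.6425,.591,.539):
    m=(np.hypot(W[...,0]-x,W[...,1]-.0335)<.024)&(W[...,2]>.112)&(W[...,2]<.13); P=W[m]
    v,u=np.nonzero(m); e=cv2.minEnclosingCircle(np.c_[u,v].astype(np.float32)); print(ray(t,*e[0],.12).round(4),P[:,2].max().round(4),len(u))
cv2.imwrite('pics/end.png',np.hstack([cv2.resize(t['color'][40:220,345:465],(400,600)),cv2.resize(s['color'][100:280,340:480],(400,600))])[...,::-1])
E
```

```text
[0.694  0.0337 0.12  ] 0.123 153
[0.6438 0.0338 0.12  ] 0.1216 158
[0.5921 0.0333 0.12  ] 0.1217 150
[0.5405 0.0333 0.12  ] 0.1217 161
```

View pics/end.png

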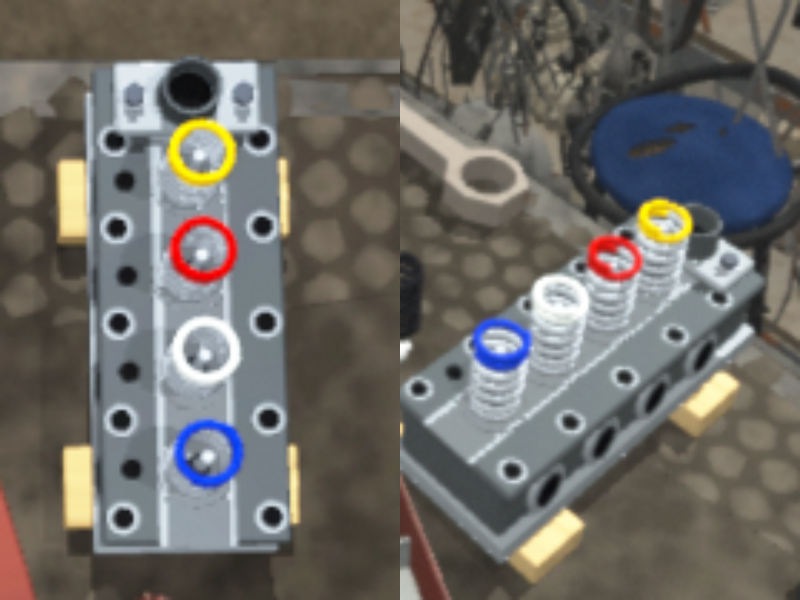

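All four springs stand seated, centred and upright. From the outlet in the top crop they are yellow (202,152), red (203,249), white (206,349) and blue (208,453).

```bash
python3 -c "
from station import ctrl
print(ctrl.finish_job())"
```

```text
the job is handed in; nothing more can be done
None
```

All four springs are on their stems in strip order, counted from the water outlet: yellow, red, white, blue. The last pictures show them upright, painted end up and centred to about 2 mm, and I handed the job in at about 32 s; no verdict came back.

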